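# Put the balance weights away in their cups

## Robot

A 7-joint arm with a two-finger parallel gripper is mounted at the origin on the work surface. World frame = base frame: x ahead of the robot, y to its left, z up, the work surface at z = 0. Lengths are in mm, angles in rad, forces in N, time in s.
With the tool pointing down it reaches from about 400 to 875 mm from the base axis. Payload 4.4 kg.
Tool frame: the origin (TCP) lies on the centre line of the jaws, within the pads' length; the fingertips stand 25 mm ahead of it and the grasp point (between the pads) lies 6 mm ahead of it (ctrl.finger_overhang is the distance from the TCP to the fingertips, in mm); z points along the fingers, y is the line along which they close (so a half turn about z gives the same grasp; the last joint's range is limited). The gripper opens to 85 mm and grips with 20 to 120 N. Pads are 22 mm wide; open, the fingers measure 114 mm over their backs; the gripper's body (76 mm by 85 mm) begins 54 mm behind the grasp point. The pads swing forward as they close: fully open they stand 13 mm farther back than shut.
Start: joints at [-1.225, 0.628, 0.038, 1.517, -0.027, 0.996, -0.02], TCP at [260.148, 595.685, 256.313] pointing down, gripper open.
Joint ranges: [-3.06, 3.06], [-0.37, 2.12], [-1.25, 1.32], [0.18, 2.47], [-1.1, 4.24], [0.23, 1.98], [-2.94, 2.94]. Speed limits (rad/s): [2.57, 2.57, 3.14, 3.14, 3.14, 3.14, 3.14].

## Interface

Orientations are given as [roll, pitch, yaw] about the fixed x, y, z axes, in that order (R = Rz(yaw) Ry(pitch) Rx(roll)).
In Python, from cell import ctrl gives the robot as it stands. The module is installed in compiled form; this text tells all that it offers.
- The arm moves only by the tool play_rows, never from a script. Its argument "targets" is a list of rows, each a list of 5 numbers: the closure, from 0 (fully open) to 1 (shut), then the shift along the tool's x, y, z in cm, then the turn about the tool's z in degrees. In form: [[gripper, dx, dy, dz, spin], ...]. A call has 1 to 10 rows; each row is the pose to reach, as a shift and turn from the pose commanded when the call began, along the tool's axes at that moment; what a row does not reach only later rows make up. A row lasts 1/10 s, in which the tool goes at most 50 mm and 8.59 degrees, less where a joint would pass 70% of its speed; a pose out of reach is approached as far as the arm can. A call with a gripper value outside its range is refused whole. The fingers move at their own pace and stop on an object; the grip force is fixed at half the most. Time passes only in rows, so rows that repeat a pose let the fingers close. It gives the time, the measured TCP pose, the force, the opening and the grip force at its end, in the units of the state.
- ctrl.read_state(): the state, without advancing time (a new reading comes with each control period).
- ctrl.get_image(name): name is "scene" or "top" or "wrist"; returns (picture, depth): 420x560x3 uint8, red, green, blue; 420x560 float32, mm along the optical axis (not along the pixel's ray), 0 where there is no reading.
- ctrl.calibration(name): a dict with "vfov" (degrees; the focal length in pixels is half the picture's height over the tangent of half this angle, whatever the lens; pixels are square), "cx", "cy" (the principal point, pixels), "k1" (the pictures are not rectified: a ray, as slopes to the right and down, at radius r is drawn at 1 + k1 r^2 times it, then the intrinsics apply), "extrinsics" (4x4, takes a point from camera to world coordinates); the wrist camera has in their place "mount" (4x4, takes a point from camera to tool coordinates, whose origin is the TCP and whose axes are the flange's). Camera axes: x right, y down, z forward; pixel columns grow to the right and rows downward; lengths in mm; the calibration is good to about 2 mm. A picture is of the moment at which its call begins: read the wrist's pose just before it. calibration takes no time and is no camera call.
- ctrl.finish_job(): hands the job in; it is judged then, once.
Trained networks look in the newest picture that a camera, given by its name, has taken for a name from the list of things; names that differ only in an ending like _2 or _b are one class to them, and where a whole thing is asked for, a point or a joint stands for the part that bears it (a point fixed in the world has none). Each returns a list of dicts, best first, with "confidence" (0 to 1); they miss things now and then, are a little off and sometimes report something else, mostly with a low value. They report only what shows in the picture. A call takes as long as a camera call. They do not tell look-alikes from the thing itself.
- ctrl.search_frame(camera, name): "bbox" ([left, top, right, bottom] in pixels, round what is visible of it).
- ctrl.trace(camera, name): "pixels" (420x560 bool, what is visible of it) and "bbox" ([left, top, right, bottom] in pixels, round what is visible of it).
The state is a dict: "clock": time; "qpos": joint angles; "qd": joint speeds; "tau": joint torques, N m; "eef_pos": TCP position; "tool_rot": TCP orientation; "force": force on the tool from outside, world axes, zero at the start; "torque": the same for the moment, N m; "width": finger opening in mm; "gripper_force": force on a finger pad.
Only numpy, scipy, OpenCV 4.12 (cv2) and the standard library are available. Lean on these libraries where they do the work, as an engineer would, in place of code of your own. Each camera call takes 0.05 s, during which the arm holds its last target. There are 200 camera calls.

## Task

The balance has been checked: put the four knobbed steel weights away, each standing upright in the wooden cup of its own size, the largest first and so on down to the smallest, one after another. Set each weight down in its cup rather than dropping it, knock none over, and leave the plain steel cylinder without a knob and the sample jar where they stand.

Things in the scene. Friction and masses are not known exactly. Their poses are not given: they have to be found in the camera images.
- weight_500: The largest of four polished steel balance weights, loose and standing upright: a plain cylinder 48 mm in diameter and 36 mm high, carrying a lifting knob (neck 12 mm in diameter and 5 mm high, then a head 22 mm in diameter and 10 mm high); 51 mm high in all, about 500 g. Origin: centre of its underside; z up along its axis.
- weight_200: The second largest of four polished steel balance weights, loose and standing upright: a plain cylinder 36 mm in diameter and 26 mm high, carrying a lifting knob (neck 10 mm in diameter and 5 mm high, then a head 18 mm in diameter and 8 mm high); 39 mm high in all, about 200 g. Origin: centre of its underside; z up along its axis.
- weight_100: The third largest of four polished steel balance weights, loose and standing upright: a plain cylinder 26 mm in diameter and 24 mm high, carrying a lifting knob (neck 8 mm in diameter and 4 mm high, then a head 14 mm in diameter and 7 mm high); 35 mm high in all, about 100 g. Origin: centre of its underside; z up along its axis.
- weight_50: The smallest of four polished steel balance weights, loose and standing upright: a plain cylinder 17 mm in diameter and 25 mm high, carrying a lifting knob (neck 6 mm in diameter and 4 mm high, then a head 11 mm in diameter and 6 mm high); 35 mm high in all, about 50 g. Origin: centre of its underside; z up along its axis.
- cup_500: The largest of four low round cups of light wood, fixed to the bench and open at the top: 70 mm across outside, bore 62 mm (14 mm wider than weight_500), 8 mm high, wall 4 mm, floor 3 mm thick, so 5 mm deep. Origin: centre of its underside, on the bench; z up. It is the cup for weight_500.
- cup_200: The second largest of four low round cups of light wood, fixed to the bench and open at the top: 58 mm across outside, bore 50 mm (14 mm wider than weight_200), 8 mm high, wall 4 mm, floor 3 mm thick, so 5 mm deep. Origin: centre of its underside, on the bench; z up. It is the cup for weight_200.
- cup_100: The third largest of four low round cups of light wood, fixed to the bench and open at the top: 48 mm across outside, bore 40 mm (14 mm wider than weight_100), 8 mm high, wall 4 mm, floor 3 mm thick, so 5 mm deep. Origin: centre of its underside, on the bench; z up. It is the cup for weight_100.
- cup_50: The smallest of four low round cups of light wood, fixed to the bench and open at the top: 39 mm across outside, bore 31 mm (14 mm wider than weight_50), 8 mm high, wall 4 mm, floor 3 mm thick, so 5 mm deep. Origin: centre of its underside, on the bench; z up. It is the cup for weight_50.
- slug: Plain steel cylinder WITHOUT a knob, 28 mm in diameter and 36 mm high, loose and upright, 170 g; not one of the weights. Origin: centre of its underside; z up. (Fixed things, not listed: near the robot a brush and tweezers under 30 mm high; at the far edge a folder, a power strip and a balance under 70 mm high.)
- jar: Small closed sample jar of clear glass with a white cap, 38 mm in diameter and 50 mm high, loose and upright, 70 g; not one of the weights. Origin: centre of its underside; z up. (Weights, cups, cylinder and jar stand mixed on the bench, centres at least 80 mm apart, with one fixed notepad, 11 mm high, among them.)
Not all that is in view belongs to the job. What is shaped like the weight_500 but orange is not meant.

How it is judged:
By the outcome, as a careful person would: the job done as asked, in the order asked, and still so for the second after the job is handed in, with the robot touching nothing.
It also fails if it takes over 96 s, if anything falls off the work surface, if the arm or the gripper's body presses on something with over 40 N, if the wrist force passes 120 N, or if a joint passes its speed limit or range.

## Working session

There is one attempt and no reset: what is moved stays moved. The work goes in short steps, Python scripts to look and compute and a tool call to move; the robot and the scene stay as the last step left them, time stands still between calls to the robot, and variables do not carry over. Pictures are saved under pics/ and viewed, at most 14 in all, crops included, and the job is handed in when it is done.

Besides the shell and the picture viewer there is one more tool, called after ">>>" as name(argument=value, ...), one argument or row to a line, values as JSON. play_rows: Moves the arm, as the interface text tells. Its arguments: {"type":"object","properties":{"targets":{"type":"array"}},"required":["targets"]}

```bash
mkdir -p pics
cat > h.py <<'E'
import numpy as np, cv2
from cell import ctrl
from scipy.spatial.transform import Rotation as R
def save(n,im): cv2.imwrite('pics/'+n+'.png',cv2.cvtColor(im,cv2.COLOR_RGB2BGR))
def T_of(name,st=None):
    c=ctrl.calibration(name)
    if name!='wrist': return c,np.array(c['extrinsics'])
    T=np.eye(4);T[:3,:3]=R.from_euler('xyz',st['tool_rot']).as_matrix();T[:3,3]=st['eef_pos']
    return c,T@np.array(c['mount'])
def rays(name,uv):
    c=ctrl.calibration(name);f=210/np.tan(np.radians(c['vfov'])/2)
    K=np.array([[f,0,c['cx']],[0,f,c['cy']],[0,0,1.]])
    return cv2.undistortPoints(np.array(uv,float).reshape(-1,1,2),K,np.array([c['k1'],0,0,0.])).reshape(-1,2)
def at_depth(name,uv,d,st=None):
    c,T=T_of(name,st);r=rays(name,uv);p=np.c_[r,np.ones(len(r))]*np.reshape(d,(-1,1))
    return p@T[:3,:3].T+T[:3,3]
def at_z(name,uv,z,st=None):
    c,T=T_of(name,st);r=np.c_[rays(name,uv),np.ones(len(np.atleast_2d(uv)))]@T[:3,:3].T
    return T[:3,3]+r*((z-T[2,3])/r[:,2])[:,None]
E
python3 - <<'E'
from h import *
for n in('top','scene'):
    im,d=ctrl.get_image(n);save(n+'0',im);np.save(n+'d.npy',d)
st=ctrl.read_state();print(st)
print({k:np.round(v,2).tolist() for k,v in ctrl.calibration('wrist').items()}, T_of('top')[1].round(2).tolist())
c={'weight_500':36,'weight_200':26,'weight_100':24,'weight_50':25,'cup_500':8,'cup_200':8,'cup_100':8,'cup_50':8,'slug':36,'jar':50}
for k,h in c.items():
    for r in ctrl.trace('top',k)[:3]:
        m=r['pixels'];b=r['bbox'];dd=np.load('topd.npy')
        v,u=np.nonzero(m&(dd>0))
        P=at_depth('top',np.c_[u,v],dd[v,u]) if len(u) else np.zeros((1,3))
        top=P[P[:,2]>np.percentile(P[:,2],97)-3]
        print(k,round(r['confidence'],2),np.round(b),'mean',P.mean(0).round(),'mid',((P.min(0)+P.max(0))/2).round(),'top',top.mean(0).round(1),len(u))
E
```

```text
{'clock': 0.1, 'qpos': array([-1.22480883,  0.62926603,  0.03841847,  1.51828282, -0.02705302,
        0.99629655, -0.01999479]), 'qd': array([ 1.21138815e-05, -2.26898932e-03, -1.04863589e-04, -3.51458131e-03,
       -1.50557561e-03,  2.60381725e-04, -2.78020251e-04]), 'tau': array([ 2.23833944e-03, -5.64530826e+01,  1.23036873e+00, -1.93971795e+01,
        1.12938235e-02,  5.51612568e-03,  1.77182284e-05]), 'eef_pos': array([259.89564501, 595.20642881, 255.46773822]), 'tool_rot': array([-3.13985603e+00, -4.13555845e-05,  2.72980241e+00]), 'force': array([-0.45011618, -0.43200304, -0.671324  ]), 'torque': array([ 0.01085195,  0.01959607, -0.06208102]), 'gripper_force': 0.0, 'width': 85.40888510426588}
{'vfov': 60.97, 'cx': 281.58, 'cy': 204.8, 'k1': -0.07, 'mount': [[0.0, -0.96, -0.28, 70.88], [1.0, 0.0, 0.0, 0.42], [-0.0, -0.28, 0.96, -116.85], [0.0, 0.0, 0.0, 1.0]]} [[0.03, -1.0, 0.09, 464.79], [-1.0, -0.02, 0.03, -43.15], [-0.03, -0.09, -1.0, 1012.0], [0.0, 0.0, 0.0, 1.0]]
weight_500 0.93 [425. 254. 457. 276.] mean [ 455. -338.   35.] mid [ 455. -347.   27.] top [ 453.9 -340.9   
[... 2078 characters left out ...]
54.    5.] mid [ 583. -154.    6.] top [ 579.2 -153.3    9.4] 379
cup_100 0.66 [202. 197. 229. 222.] mean [558. 126.   5.] mid [559. 125.   5.] top [559.1 125.2   8.8] 552
cup_50 0.92 [130. 184. 166. 218.] mean [574. 274.   4.] mid [573. 274.   5.] top [571.7 271.9   8.4] 812
cup_50 0.75 [341. 191. 361. 211.] mean [ 583. -154.    5.] mid [ 583. -154.    6.] top [ 579.2 -153.3    9.4] 379
cup_50 0.66 [202. 197. 229. 222.] mean [558. 126.   5.] mid [559. 125.   5.] top [559.1 125.2   8.8] 552
slug 0.76 [135. 263. 156. 279.] mean [428. 263.  31.] mid [428. 265.  19.] top [428.6 264.6  37.7] 175
jar 0.64 [243. 137. 262. 157.] mean [686.  50.  42.] mid [688.  53.  26.] top [690.3  52.3  51.5] 321
```

Run:
```python
from h import *
im=cv2.cvtColor(cv2.imread('pics/top0.png'),cv2.COLOR_BGR2RGB)
save('top0c',cv2.resize(im[100:320,90:480],(780,440),interpolation=cv2.INTER_CUBIC))
dd=np.load('topd.npy')
for n in('weight_500','cup_500'):
    for r in ctrl.trace('top',n):
        m=r['pixels'];v,u=np.nonzero(m&(dd>0));P=at_depth('top',np.c_[u,v],dd[v,u]);top=P[P[:,2]>np.percentile(P[:,2],97)-3]
        print(n,round(r['confidence'],2),np.round(r['bbox']),'mid',((P.min(0)+P.max(0))/2).round(),'size',np.ptp(P,axis=0).round(),'top',top.mean(0).round(1),'rgb',im[v,u].mean(0).round())
```

```text
weight_500 0.93 [425. 254. 457. 276.] mid [ 455. -347.   27.] size [46. 59. 58.] top [ 453.9 -340.9   52. ] rgb [221. 124.  23.]
weight_500 0.91 [385. 254. 410. 274.] mid [ 453. -251.   28.] size [44. 44. 55.] top [ 452.9 -252.8   51.7] rgb [198. 199. 205.]
weight_500 0.71 [207. 260. 224. 279.] mid [431. 126.  21.] size [36. 40. 45.] top [430.7 123.   39.8] rgb [198. 198. 202.]
weight_500 0.7 [307. 142. 323. 156.] mid [690. -78.  22.] size [25. 23. 35.] top [690.  -76.7  36.9] rgb [188. 190. 198.]
weight_500 0.61 [343. 247. 367. 272.] mid [ 460. -162.   29.] size [46. 47. 53.] top [ 459.3 -162.3   52.1] rgb [239. 141.  32.]
weight_500 0.22 [134. 180. 166. 216.] mid [574. 274.   5.] size [70. 69. 15.] top [573.1 271.6   8.3] rgb [226. 184. 122.]
cup_500 0.92 [130. 184. 166. 218.] mid [573. 274.   5.] size [67. 71. 15.] top [571.7 271.9   8.4] rgb [223. 182. 121.]
cup_500 0.75 [341. 191. 361. 211.] mid [ 583. -154.    6.] size [45. 44. 13.] top [ 579.2 -153.3    9.4] rgb [234. 196. 131.]
cup_500 0.66 [202. 197. 229. 222.] mid [559. 125.   5.] size [57. 54. 17.] top [559.1 125.2   8.8] rgb [233. 195. 130.]
cup_500 0.49 [261. 260. 278. 274.] mid [444.   7.   5.] size [37. 38. 13.] top [443.8   7.2   9.4] rgb [226. 187. 125.]
```

View pics/top0c.png

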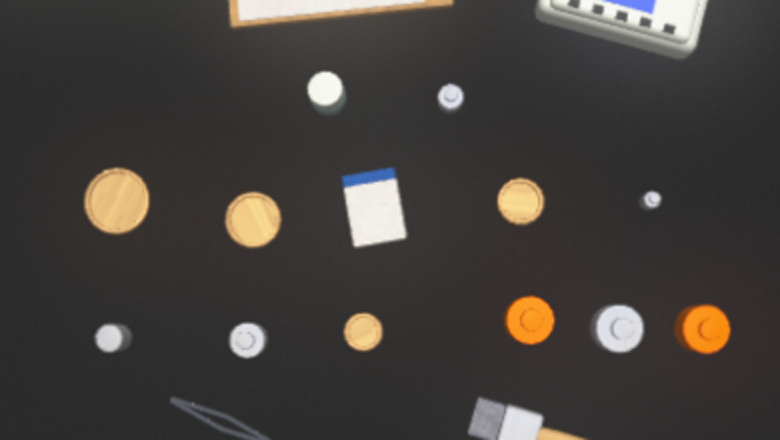

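View pics/scene0.png

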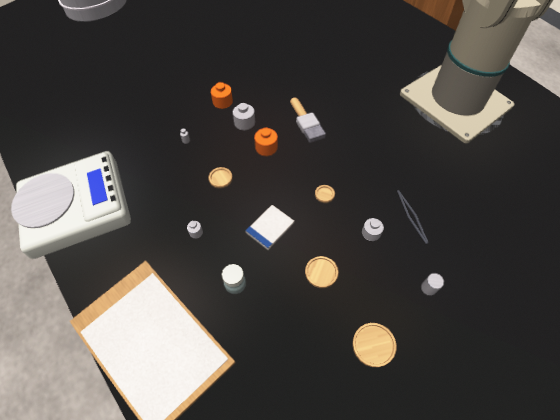

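Top view (2x crop): the steel 500 is at (618,328), between two orange look-alikes at (530,320) and (706,329). The 200 is at (248,340), the 100 at (450,97) and the 50 at (652,200). Cups: 500 at (117,200), 200 at (253,220), 100 at (521,201) and 50 at (363,332). The slug is at (112,338) and the jar at (325,90). The scene view agrees. I'll turn the tool to yaw 90° so that tool x is world y and tool y is world x.

Run:
```python
from h import *
print('overhang',ctrl.finger_overhang)
dd=np.load('topd.npy')
P=[]
for v in range(192,209):
    for u in range(404,428):
        if dd[v,u]>0: P.append(at_depth('top',[[u,v]],dd[v,u])[0])
P=np.array(P);Q=P[P[:,2]>10];print('w50',Q.mean(0),Q.max(0),Q.min(0), Q[Q[:,2]>30].mean(0))
Rm=R.from_euler('xyz',[-3.14159,0,2.7298]).as_matrix()
for w in ([520,170,200],):
    print(Rm.T@(np.array(w)-[260.148,595.685,256.313])/10)
```

```text
overhang 25.0
w50 [ 585.90852354 -285.50208399   27.31746663] [ 595.14145775 -278.8787196    38.43771448] [ 578.59204863 -295.65151464   10.78027909] [ 586.84093196 -287.47846263   35.18858995]
[-40.85112141 -28.60931379   5.63137592]
```

>>> play_rows(
  targets=[
    [0, -4.1, -2.9, 0.6, 8.3],
    [0, -8.2, -5.7, 1.1, 16.6],
    [0, -12.3, -8.6, 1.7, 24.9],
    [0, -16.4, -11.4, 2.3, 33.2],
    [0, -20.4, -14.3, 2.8, 41.5],
    [0, -24.5, -17.2, 3.4, 49.8],
    [0, -28.6, -20.0, 3.9, 58.1],
    [0, -32.7, -22.9, 4.5, 66.4],
    [0, -36.8, -25.7, 5.1, 66.4],
    [0, -40.9, -28.6, 5.6, 66.4],
  ],
)

```text
clock: 1.7
eef_pos: [520.2, 170.4, 200.4]
tool_rot: [3.141, -0.0, 1.571]
force: [0.7, 0.7, 0.2]
width: 85.6
gripper_force: 0.0
```

>>> play_rows(
  targets=[
    [0, -4.7, -0.7, 0.2, 0],
    [0, -9.4, -1.5, 0.4, 0],
    [0, -14.1, -2.2, 0.7, 0],
    [0, -18.8, -3.0, 0.9, 0],
    [0, -23.4, -3.7, 1.1, 0],
    [0, -28.1, -4.5, 1.3, 0],
    [0, -32.8, -5.2, 1.6, 0],
    [0, -37.5, -6.0, 1.8, 0],
    [0, -42.2, -6.7, 2.0, 0],
    [0, -42.2, -6.7, 2.0, 0],
  ],
)

```text
clock: 2.7
eef_pos: [450.2, -258.9, 181.0]
tool_rot: [3.141, 0.006, 1.559]
force: [-0.1, 0.4, 1.0]
width: 85.4
gripper_force: 0.0
```

```bash
cat > look.py <<'E'
import sys
from h import *
# look.py class_name z_top [save]: positions of the things near TCP from wrist view
def look(name,pic=None):
    st=ctrl.read_state();im,d=ctrl.get_image('wrist')
    if pic: save(pic,im)
    print('tcp',st['eef_pos'].round(1),st['tool_rot'].round(3),'w',round(st['width'],1),'F',st['force'].round(1),'t',st['clock'])
    for r in ctrl.trace('wrist',name):
        v,u=np.nonzero(r['pixels']&(d>0))
        if len(u)<30: continue
        P=at_depth('wrist',np.c_[u,v],d[v,u],st);z=np.percentile(P[:,2],98)
        t=P[abs(P[:,2]-z)<3]
        (cx,cy),rad=cv2.minEnclosingCircle(t[:,:2].astype(np.float32))
        print(name,round(r['confidence'],2),np.round(r['bbox']),'top z',z.round(1),'circle',round(cx,1),round(cy,1),'r',round(rad,1),'mean',t.mean(0).round(1),'rgb',im[v,u].mean(0).round())
    return st,im,d
if __name__=='__main__': look(sys.argv[1],sys.argv[2] if len(sys.argv)>2 else None)
E
python3 look.py weight_500 w1
```

```text
tcp [ 450.2 -258.9  181. ] [3.141 0.006 1.559] w 85.4 F [-0.1  0.4  1. ] t 2.7
weight_500 0.98 [264. 246. 318. 316.] top z 51.0 circle 456.9 -339.8 r 11.3 mean [ 456.7 -339.3   50.2] rgb [217. 144.  14.]
weight_500 0.92 [257. 150. 319. 218.] top z 51.0 circle 455.7 -251.5 r 10.9 mean [ 455.5 -251.1   50.1] rgb [227. 229. 230.]
weight_500 0.75 [427. 207. 466. 235.] top z 35.1 circle 588.6 -287.4 r 5.9 mean [ 588.  -287.    34.1] rgb [171. 173. 175.]
weight_500 0.68 [260.  26. 331. 100.] top z 51.1 circle 461.8 -161.8 r 11.0 mean [ 461.7 -161.9   50.2] rgb [244. 186.  17.]
```

View pics/w1.png

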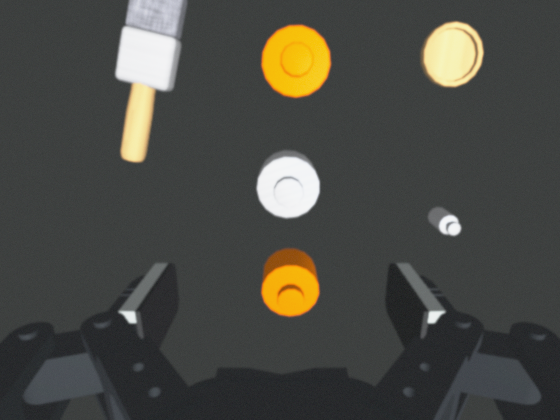

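Steel 500 at (288,185) px, between the orange ones at (296,60) and (290,285); measured at about (455.6,-251.4). The jaws straddle it along world x. Descending to grasp the body.

>>> play_rows(
  targets=[
    [0, 0.05, 0.25, 0, 0],
    [0, 0.05, 0.25, 3, 0],
    [0, 0.05, 0.25, 7, 0],
    [0, 0.05, 0.25, 10, 0],
    [0, 0.05, 0.25, 12, 0],
    [0, 0.05, 0.25, 13.5, 0],
    [0, 0.05, 0.25, 14.2, 0],
    [0, 0.05, 0.25, 14.2, 0],
    [0, 0.05, 0.25, 14.2, 0],
  ],
)

```text
clock: 3.7
eef_pos: [455.6, -249.1, 39.1]
tool_rot: [3.141, 0.0, 1.572]
force: [0.0, 0.4, -0.6]
width: 85.4
gripper_force: 0.0
```

>>> play_rows(
  targets=[
    [1, 0, 0, 0, 0],
    [1, 0, 0, 0, 0],
    [1, 0, 0, 0, 0],
    [1, 0, 0, 0, 0],
    [1, 0, 0, 0, 0],
    [1, 0, 0, 0, 0],
    [1, 0, 0, 0, 0],
    [1, 0, 0, 0, 0],
  ],
)

```text
clock: 4.5
eef_pos: [455.1, -249.8, 39.5]
tool_rot: [3.14, 0.0, 1.571]
force: [-1.4, 1.1, 6.6]
width: 45.7
gripper_force: 60.6
```

```bash
python3 look.py weight_500 w2
```

```text
tcp [ 455.1 -249.8   39.5] [3.14  0.    1.571] w 45.7 F [-1.4  1.1  6.6] t 4.5
weight_500 0.93 [513. 306. 560. 361.] top z 24.9 circle 586.6 -287.2 r 9.2 mean [ 583.5 -287.    23.9] rgb [121. 122. 123.]
weight_500 0.78 [225.   1. 375. 123.] top z 51.2 circle 461.6 -161.7 r 11.0 mean [ 461.5 -161.8   50.2] rgb [246. 176.  15.]
weight_500 0.67 [222. 212. 343. 350.] top z 50.8 circle 455.9 -251.7 r 11.4 mean [ 455.5 -250.8   50.1] rgb [196. 197. 199.]
```

View pics/w2.png

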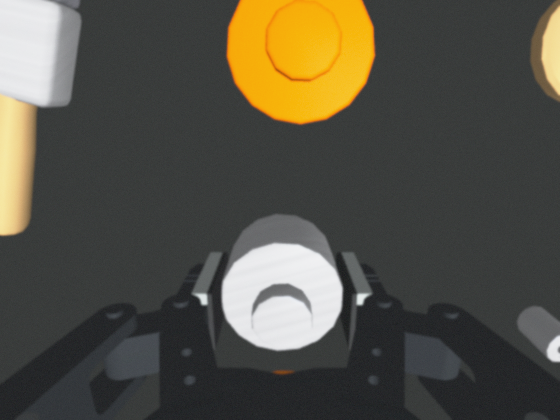

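Grip is good; the 500 sits between the pads at (283,285) px. Lifting and carrying it to cup 500.

>>> play_rows(
  targets=[
    [1, 0, 0, -1, 0],
    [1, 0, 0, -3.5, 0],
    [1, 0, 0, -7, 0],
    [1, 0, 0, -9.5, 0],
    [1, 1.5, 0.34, -10.2, 0],
    [1, 4.5, 1.0, -10.2, 0],
    [1, 8.5, 1.9, -10.2, 0],
    [1, 12.5, 2.8, -10.2, 0],
    [1, 16.5, 3.7, -10.2, 0],
    [1, 20.5, 4.6, -10.2, 0],
  ],
)

```text
clock: 5.6
eef_pos: [500.4, -43.0, 140.8]
tool_rot: [-3.141, -0.0, 1.571]
force: [-0.1, -0.5, -4.0]
width: 46.0
gripper_force: 63.0
```

>>> play_rows(
  targets=[
    [1, 4.0, 0.9, 0, 0],
    [1, 8, 1.8, 0, 0],
    [1, 12, 2.7, 0, 0],
    [1, 16, 3.6, 0, 0],
    [1, 20, 4.5, 0, 0],
    [1, 24, 5.4, 0, 0],
    [1, 27.5, 6.2, 0, 0],
    [1, 30.0, 6.7, 0, 0],
    [1, 31.5, 7.0, 0, 0],
    [1, 32, 7.15, 0, 0],
  ],
)

```text
clock: 6.6
eef_pos: [571.5, 277.1, 140.2]
tool_rot: [-3.14, -0.0, 1.573]
force: [0.1, -0.6, -4.5]
width: 46.1
gripper_force: 62.9
```

>>> play_rows(
  targets=[
    [1, 0, 0, 0, 0],
    [1, 0, 0, 0, 0],
    [1, 0, 0, 0, 0],
  ],
)

```text
clock: 6.9
eef_pos: [572.4, 273.0, 140.6]
tool_rot: [-3.141, 0.001, 1.568]
force: [-0.0, 0.3, -4.0]
width: 46.1
gripper_force: 63.0
```

```bash
cat > look2.py <<'E'
import sys
from h import *
# held weight + cup in the wrist view: look2.py weight cup pic
from look import look
st,im,d=look(sys.argv[1],sys.argv[3] if len(sys.argv)>3 else None)
for r in ctrl.trace('wrist',sys.argv[2]):
    v,u=np.nonzero(r['pixels']&(d>0))
    if len(u)<30: continue
    P=at_depth('wrist',np.c_[u,v],d[v,u],st);P=P[abs(P[:,2]-6)<8]
    if len(P)<20: continue
    # least-squares outline circle from hull of rim
    h=cv2.convexHull(P[:,:2].astype(np.float32)).reshape(-1,2)
    A=np.c_[2*h,np.ones(len(h))];s=np.linalg.lstsq(A,(h**2).sum(1),rcond=None)[0]
    print('cup',round(r['confidence'],2),np.round(r['bbox']),'fit',s[:2].round(1),'r',np.sqrt(s[2]+s[0]**2+s[1]**2).round(1),'enc',np.round(cv2.minEnclosingCircle(h)[0],1),round(cv2.minEnclosingCircle(h)[1],1))
E
python3 look2.py weight_500 cup_500 w3
```

```text
tcp [572.4 273.  140.6] [-3.141e+00  1.000e-03  1.568e+00] w 46.1 F [-0.   0.3 -4. ] t 6.9
weight_500 0.83 [221. 213. 343. 352.] top z 151.8 circle 572.8 271.2 r 11.2 mean [572.8 272.  151.1] rgb [200. 200. 202.]
weight_500 0.48 [ 96. 360. 104. 380.] top z 26.2 circle 422.0 136.2 r 8.3 mean [422.6 136.6  25. ] rgb [208. 209. 211.]
cup 0.9 [232. 342. 300. 373.] fit [560.  132.4] r 26.7 enc [560.4 128. ] 29.8
cup 0.8 [239. 147. 332. 229.] fit [576.3 275.5] r 35.3 enc [576.3 274.9] 36.3
```

View pics/w3.png

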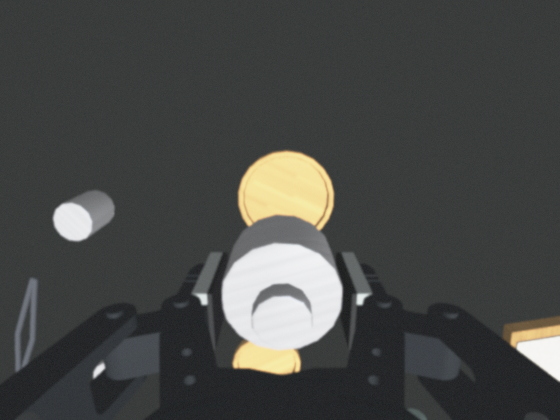

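Held 500 at (572.8,271.8); the cup (285,190 px) is at (576.2,275.2). Correcting by about 3 mm and lowering 98 mm.

>>> play_rows(
  targets=[
    [1, 0.3, 0.3, 1, 0],
    [1, 0.3, 0.3, 3.5, 0],
    [1, 0.3, 0.3, 6, 0],
    [1, 0.3, 0.3, 8, 0],
    [1, 0.3, 0.3, 9, 0],
    [1, 0.3, 0.3, 9.4, 0],
    [1, 0.3, 0.3, 9.6, 0],
    [1, 0.3, 0.3, 9.7, 0],
    [1, 0.3, 0.3, 9.75, 0],
    [1, 0.3, 0.3, 9.75, 0],
  ],
)

```text
clock: 8.05
eef_pos: [575.7, 278.6, 43.8]
tool_rot: [3.141, -0.001, 1.571]
force: [-0.9, -0.5, -4.6]
width: 46.0
gripper_force: 62.9
```

```bash
python3 look2.py weight_500 cup_500 w4
```

```text
tcp [575.7 278.6  43.8] [ 3.141e+00 -1.000e-03  1.571e+00] w 46.0 F [-0.9 -0.5 -4.6] t 8.05
weight_500 0.76 [223. 213. 345. 350.] top z 55.0 circle 575.7 276.8 r 11.5 mean [576.1 277.5  54.2] rgb [203. 203. 204.]
cup 0.75 [210. 188. 350. 257.] fit [575.7 280.1] r 31.8 enc [575.5 284.1] 33.2
```

View pics/w4.png

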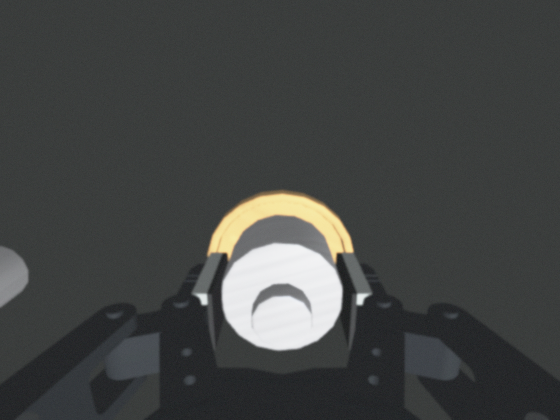

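Run:
```python
from h import *
st=ctrl.read_state();print(st['eef_pos'].round(1),st['force'].round(1))
print(at_z('wrist',[[281,190],[207,255],[355,255]],8,st).round(1))
```

```text
[575.5 278.5  43.5] [ 0.   0.9 -5.3]
[[575.8 312.3   8. ]
 [541.3 281.1   8. ]
 [610.3 281.1   8. ]]
```

Cup rim centre (~575.8,276.5) and the weight (575.9,277) agree. The weight is about 1 mm above the floor. Setting it down, releasing and rising.

>>> play_rows(
  targets=[
    [1, 0, 0, 0.08, 0],
    [1, 0, 0, 0.12, 0],
    [1, 0, 0, 0.12, 0],
    [0.6, 0, 0, 0.12, 0],
    [0.3, 0, 0, 0.12, 0],
    [0, 0, 0, 0.12, 0],
    [0, 0, 0, 0.12, 0],
    [0, 0, 0, 0.12, 0],
    [0, 0, 0, 0.12, 0],
    [0, 0, 0, 0.12, 0],
  ],
)

```text
clock: 9.2
eef_pos: [575.3, 278.3, 41.8]
tool_rot: [3.142, -0.0, 1.571]
force: [-0.2, -0.7, 1.1]
width: 85.6
gripper_force: 0.0
```

>>> play_rows(
  targets=[
    [0, 0, 0, -1, 0],
    [0, 0, 0, -4, 0],
    [0, 0, 0, -8, 0],
    [0, -0.5, -0.5, -10.9, 0],
    [0, -3, -3, -10.9, 0],
    [0, -6, -5.7, -10.9, 0],
    [0, -9, -8.5, -10.9, 0],
    [0, -12, -11.3, -10.9, 0],
    [0, -14.5, -13.8, -10.9, 0],
    [0, -15.3, -14.5, -10.9, 0],
  ],
)

```text
clock: 10.2
eef_pos: [427.1, 122.5, 151.6]
tool_rot: [-3.139, 0.001, 1.568]
force: [-0.2, -0.4, 0.6]
width: 85.1
gripper_force: 0.0
```

>>> play_rows(
  targets=[
    [0, 0, 0, 0, 0],
    [0, 0, 0, 0, 0],
    [0, 0, 0, 0, 0],
  ],
)

```text
clock: 10.5
eef_pos: [431.9, 126.6, 151.0]
tool_rot: [3.14, -0.001, 1.572]
force: [-0.4, 0.3, 0.5]
width: 85.0
gripper_force: 0.0
```

```bash
python3 look2.py weight_200 cup_500 w5
```

```text
tcp [431.9 126.6 151. ] [ 3.140e+00 -1.000e-03  1.572e+00] w 85.0 F [-0.4  0.3  0.5] t 10.5
weight_200 0.94 [258. 176. 307. 232.] top z 39.0 circle 433.3 126.6 r 9.0 mean [433.2 127.   38.1] rgb [238. 238. 238.]
weight_200 0.73 [460.   0. 546.  28.] top z 39.4 circle 575.5 261.4 r 18.8 mean [575.8 257.8  38.2] rgb [206. 206. 206.]
cup 0.84 [438.   0. 531.  45.] fit [577.8 272.4] r 32.7 enc [576.2 264.6] 35.3
cup 0.82 [407. 158. 484. 234.] fit [561.6 127.1] r 30.6 enc [561.4 126.8] 31.8
cup 0.67 [272. 310. 318. 351.] fit [445.2   6. ] r 21.1 enc [445.9   5.6] 22.3
```

View pics/w5.png

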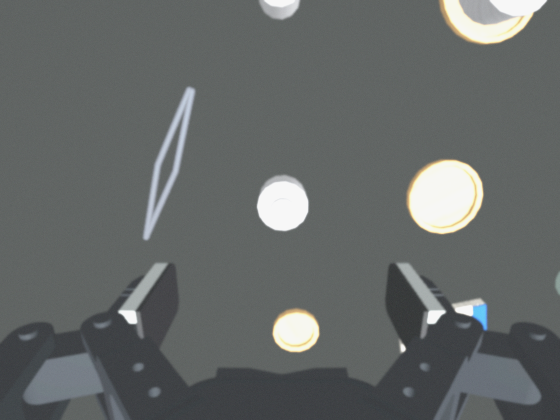

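The 500 stands in its cup (top right). The 200 is at (282,205) px, or (433.2,126.8), and the tweezers are well clear to the left. Descending 117 mm.

>>> play_rows(
  targets=[
    [0, 0, 0.13, 1.5, 0],
    [0, 0, 0.13, 4.5, 0],
    [0, 0, 0.13, 8, 0],
    [0, 0, 0.13, 10, 0],
    [0, 0, 0.13, 11.3, 0],
    [0, 0, 0.13, 11.7, 0],
    [0, 0, 0.13, 11.7, 0],
    [0, 0, 0.13, 11.7, 0],
  ],
)

```text
clock: 11.45
eef_pos: [431.8, 125.6, 33.7]
tool_rot: [3.142, 0.0, 1.572]
force: [0.2, 0.4, -0.8]
width: 85.3
gripper_force: 0.0
```

>>> play_rows(
  targets=[
    [1, 0, 0, 0, 0],
    [1, 0, 0, 0, 0],
    [1, 0, 0, 0, 0],
    [1, 0, 0, 0, 0],
    [1, 0, 0, 0, 0],
    [1, 0, 0, 0, 0],
    [1, 0, 0, 0, 0],
    [1, 0, 0, 0, 0],
    [1, 0, 0, 0, 0],
  ],
)

```text
clock: 12.35
eef_pos: [431.9, 125.3, 34.5]
tool_rot: [3.141, -0.001, 1.571]
force: [-0.6, -0.0, 8.2]
width: 33.7
gripper_force: 58.9
```

```bash
python3 look.py weight_200
```

```text
tcp [431.9 125.3  34.5] [ 3.141e+00 -1.000e-03  1.571e+00] w 33.7 F [-0.6 -0.   8.2] t 12.35
weight_200 0.58 [238. 223. 326. 324.] top z 38.9 circle 432.2 126.7 r 9.2 mean [432.3 127.3  38.1] rgb [204. 204. 206.]
```

>>> play_rows(
  targets=[
    [1, 0, 0, -0.7, 0],
    [1, 0, 0, -2.5, 0],
    [1, 0, 0, -5, 0],
    [1, 0, 0.5, -7.5, 0],
    [1, 0, 2.5, -8, 0],
    [1, 0, 5.5, -8, 0],
    [1, 0, 8.5, -8, 0],
    [1, 0, 11, -8, 0],
    [1, 0, 12.5, -8, 0],
    [1, 0, 12.9, -8, 0],
  ],
)

```text
clock: 13.45
eef_pos: [562.0, 125.1, 114.0]
tool_rot: [3.14, 0.001, 1.571]
force: [-0.7, 0.3, -1.8]
width: 33.9
gripper_force: 60.1
```

>>> play_rows(
  targets=[
    [1, 0, 0, 0, 0],
    [1, 0, 0, 0, 0],
    [1, 0, 0, 0, 0],
  ],
)

```text
clock: 13.75
eef_pos: [559.3, 125.5, 113.8]
tool_rot: [-3.14, -0.0, 1.571]
force: [0.1, -0.0, -2.2]
width: 33.6
gripper_force: 60.1
```

```bash
python3 look2.py weight_200 cup_200 w6
```

```text
tcp [559.3 125.5 113.8] [-3.14  -0.     1.571] w 33.6 F [ 0.1 -0.  -2.2] t 13.75
weight_200 0.57 [238. 220. 323. 323.] top z 118.1 circle 559.9 126.6 r 9.2 mean [559.7 127.4 117.2] rgb [199. 199. 201.]
weight_200 0.49 [296.   0. 323.   4.] top z 12.5 circle 576.8 252.9 r 5.7 mean [576.3 252.6  11. ] rgb [139. 129. 118.]
cup 0.92 [235. 166. 323. 237.] fit [559.1 128.8] r 28.5 enc [559.6 128.3] 29.2
cup 0.85 [263.   0. 359.  27.] fit [575.5 269.3] r 29.3 enc [576.2 254. ] 27.3
cup 0.17 [240. 226. 324. 327.] fit [561.5  76.4] r 39.4 enc [559.2  76.3] 41.1
```

View pics/w6.png

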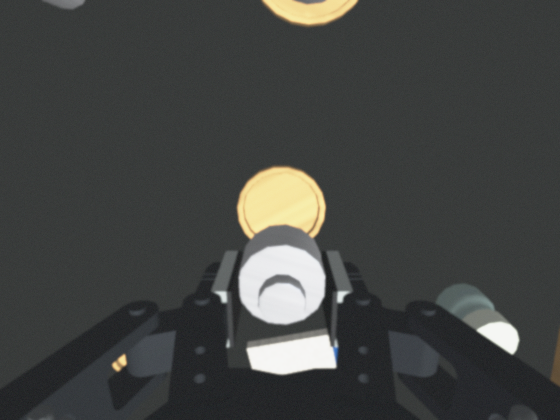

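The 200 is at (559.8,126.9) and the cup (281,205 px) at (559.4,128.5). Centred to within 2 mm; lowering.

>>> play_rows(
  targets=[
    [1, 0.15, 0, 1, 0],
    [1, 0.15, 0, 3, 0],
    [1, 0.15, 0, 5, 0],
    [1, 0.15, 0, 6.5, 0],
    [1, 0.15, 0, 7.2, 0],
    [1, 0.15, 0, 7.5, 0],
    [1, 0.15, 0, 7.6, 0],
    [1, 0.15, 0, 7.65, 0],
    [1, 0.15, 0, 7.65, 0],
    [1, 0.15, 0, 7.65, 0],
  ],
)

```text
clock: 14.9
eef_pos: [561.0, 127.0, 37.8]
tool_rot: [3.141, -0.0, 1.571]
force: [-0.1, -0.3, -2.6]
width: 33.9
gripper_force: 60.1
```

```bash
python3 look2.py weight_200 cup_200
```

```text
tcp [561.  127.   37.8] [ 3.141 -0.     1.571] w 33.9 F [-0.1 -0.3 -2.6] t 14.9
weight_200 0.87 [239. 224. 324. 326.] top z 42.1 circle 561.2 128.1 r 9.2 mean [561.3 128.9  41.3] rgb [239. 240. 240.]
cup 0.64 [213. 197. 337. 261.] fit [558.5 129.8] r 27.8 enc [557.8 134. ] 28.7
```

>>> play_rows(
  targets=[
    [1, 0, -0.1, 0.05, 0],
    [1, 0, -0.1, 0.08, 0],
    [0.6, 0, -0.1, 0.08, 0],
    [0.3, 0, -0.1, 0.08, 0],
    [0, 0, -0.1, 0.08, 0],
    [0, 0, -0.1, 0.08, 0],
    [0, 0, -0.1, 0.08, 0],
    [0, 0, -0.1, 0.08, 0],
    [0, 0, -0.1, 0.08, 0],
  ],
)

```text
clock: 15.95
eef_pos: [559.6, 126.8, 36.4]
tool_rot: [-3.141, 0.0, 1.571]
force: [0.1, -0.4, -0.2]
width: 85.5
gripper_force: 0.0
```

>>> play_rows(
  targets=[
    [0, 0, 0, -1, 0],
    [0, 0, 0, -3.5, 0],
    [0, 0, 0, -7, 0],
    [0, -1, 0.6, -10.5, 0],
    [0, -4, 2.5, -11, 0],
    [0, -8, 5, -11, 0],
    [0, -12, 7.5, -11, 0],
    [0, -16, 10, -11, 0],
    [0, -19.2, 12.1, -11, 0],
    [0, -20.4, 12.9, -11, 0],
  ],
)

```text
clock: 16.95
eef_pos: [689.8, -83.2, 147.7]
tool_rot: [3.139, 0.004, 1.566]
force: [0.1, -0.3, 0.8]
width: 85.2
gripper_force: 0.0
```

>>> play_rows(
  targets=[
    [0, 0, 0, 0, 0],
    [0, 0, 0, 0, 0],
    [0, 0, 0, 0, 0],
  ],
)

```text
clock: 17.25
eef_pos: [688.0, -74.2, 146.4]
tool_rot: [-3.14, -0.002, 1.573]
force: [0.6, 0.6, -0.5]
width: 85.6
gripper_force: 0.0
```

```bash
python3 look2.py weight_100 cup_100 w7
```

```text
tcp [688.  -74.2 146.4] [-3.140e+00 -2.000e-03  1.573e+00] w 85.6 F [ 0.6  0.6 -0.5] t 17.25
weight_100 0.74 [  0. 272.  50. 345.] top z 36.0 circle 468.7 -162.9 r 23.2 mean [ 475.4 -160.5   35. ] rgb [161.  87.  12.]
weight_100 0.64 [269. 187. 308. 230.] top z 34.9 circle 691.7 -76.6 r 7.1 mean [691.8 -76.3  34. ] rgb [180. 182. 186.]
cup 0.88 [131. 265. 189. 314.] fit [ 585.4 -152.9] r 24.0 enc [ 586.2 -152.1] 24.3
```

View pics/w7.png

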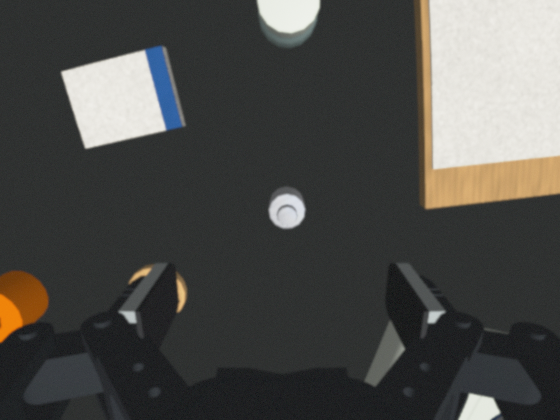

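The 100 is at (287,210) px, or (691.7,-76.5), with the folder and balance clear. Correcting and descending.

>>> play_rows(
  targets=[
    [0, -0.23, 0.37, 1, 0],
    [0, -0.23, 0.37, 4, 0],
    [0, -0.23, 0.37, 7.5, 0],
    [0, -0.23, 0.37, 9.8, 0],
    [0, -0.23, 0.37, 11, 0],
    [0, -0.23, 0.37, 11.4, 0],
    [0, -0.23, 0.37, 11.4, 0],
    [0, -0.23, 0.37, 11.4, 0],
  ],
)

```text
clock: 18.2
eef_pos: [693.3, -79.8, 33.8]
tool_rot: [3.139, 0.001, 1.571]
force: [0.6, -0.2, 0.7]
width: 85.3
gripper_force: 0.0
```

>>> play_rows(
  targets=[
    [1, 0, 0, 0, 0],
    [1, 0, 0, 0, 0],
    [1, 0, 0, 0, 0],
    [1, 0, 0, 0, 0],
    [1, 0, 0, 0, 0],
    [1, 0, 0, 0, 0],
    [1, 0, 0, 0, 0],
    [1, 0, 0, 0, 0],
    [1, 0, 0, 0, 0],
    [1, 0, 0, 0, 0],
  ],
)

```text
clock: 19.2
eef_pos: [692.7, -79.5, 33.1]
tool_rot: [3.141, 0.0, 1.571]
force: [-0.4, 0.9, 5.0]
width: 23.4
gripper_force: 58.9
```

```bash
python3 look.py weight_100
```

```text
tcp [692.7 -79.5  33.1] [3.141 0.    1.571] w 23.4 F [-0.4  0.9  5. ] t 19.2
weight_100 0.71 [253. 231. 314. 313.] top z 34.9 circle 693.0 -77.0 r 7.2 mean [693.1 -76.4  34. ] rgb [170. 171. 173.]
```

>>> play_rows(
  targets=[
    [1, 0, 0, -0.7, 0],
    [1, 0, 0, -2.5, 0],
    [1, 0, 0, -5, 0],
    [1, -0.3, -0.5, -7.5, 0],
    [1, -1.7, -2.5, -8, 0],
    [1, -3.5, -5, -8, 0],
    [1, -5.3, -7.5, -8, 0],
    [1, -6.8, -9.6, -8, 0],
    [1, -7.5, -10.6, -8, 0],
    [1, -7.6, -10.75, -8, 0],
  ],
)

```text
clock: 20.3
eef_pos: [584.2, -156.8, 113.5]
tool_rot: [3.141, 0.0, 1.568]
force: [0.7, -0.0, -0.2]
width: 24.0
gripper_force: 59.0
```

>>> play_rows(
  targets=[
    [1, 0, 0, 0, 0],
    [1, 0, 0, 0, 0],
    [1, 0, 0, 0, 0],
  ],
)

```text
clock: 20.6
eef_pos: [585.9, -154.3, 112.3]
tool_rot: [3.141, -0.0, 1.573]
force: [-0.4, -0.2, -0.4]
width: 23.6
gripper_force: 59.0
```

```bash
python3 look2.py weight_100 cup_100 w8
```

```text
tcp [ 585.9 -154.3  112.3] [ 3.141 -0.     1.573] w 23.6 F [-0.4 -0.2 -0.4] t 20.6
weight_100 0.92 [256. 230. 312. 315.] top z 114.1 circle 586.6 -151.8 r 7.4 mean [ 586.4 -151.1  113.2] rgb [209. 209. 209.]
weight_100 0.71 [ 36. 186. 134. 274.] top z 50.8 circle 462.1 -160.9 r 11.5 mean [ 462.9 -160.9   50. ] rgb [229. 159.  12.]
weight_100 0.62 [274. 365. 296. 373.] top z 9.2 circle 587.7 -280.4 r 5.0 mean [ 588.1 -279.5    7.9] rgb [123. 124. 126.]
weight_100 0.41 [136. 406. 150. 420.] top z 174.5 circle 558.5 -144.2 r 0.8 mean [ 558.6 -144.3  174. ] rgb [167.  94.  30.]
cup 0.95 [243. 178. 318. 242.] fit [ 585.4 -152.5] r 23.5 enc [ 585.5 -152.6] 23.7
```

View pics/w8.png

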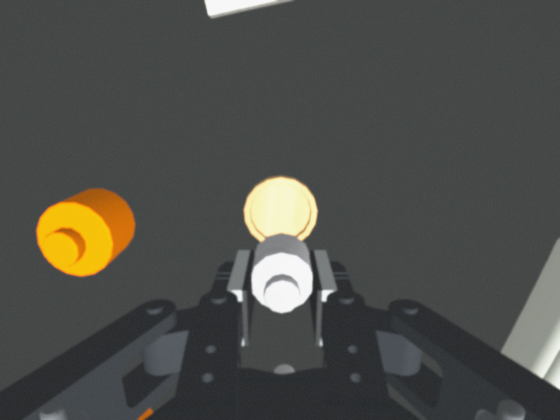

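The 100 is at (586.5,-151.5) above the cup (280,210 px) at (585.4,-152.5). Lowering.

>>> play_rows(
  targets=[
    [1, -0.1, -0.1, 1, 0],
    [1, -0.1, -0.1, 3, 0],
    [1, -0.1, -0.1, 5, 0],
    [1, -0.1, -0.1, 6.5, 0],
    [1, -0.1, -0.1, 7.2, 0],
    [1, -0.1, -0.1, 7.5, 0],
    [1, -0.1, -0.1, 7.55, 0],
    [1, -0.1, -0.1, 7.6, 0],
    [1, -0.1, -0.1, 7.6, 0],
    [1, -0.1, -0.1, 7.6, 0],
  ],
)

```text
clock: 21.75
eef_pos: [584.2, -156.5, 37.1]
tool_rot: [3.141, 0.0, 1.571]
force: [0.0, 0.5, -1.0]
width: 23.8
gripper_force: 59.0
```

```bash
python3 look2.py weight_100 cup_100
```

```text
tcp [ 584.2 -156.5   37.1] [3.141 0.    1.571] w 23.8 F [ 0.   0.5 -1. ] t 21.75
weight_100 0.79 [253. 231. 314. 316.] top z 38.9 circle 584.4 -153.9 r 7.3 mean [ 584.6 -153.4   38. ] rgb [240. 240. 241.]
weight_100 0.62 [  0. 223.  79. 352.] top z 36.0 circle 469.8 -163.3 r 22.9 mean [ 477.3 -163.6   35. ] rgb [246. 198.  15.]
cup 0.73 [230. 202. 339. 263.] fit [ 585.4 -152.6] r 23.6 enc [ 585.8 -152.4] 24.0
```

>>> play_rows(
  targets=[
    [1, 0.1, 0, 0.05, 0],
    [1, 0.1, 0, 0.09, 0],
    [1, 0.1, 0, 0.1, 0],
    [0.6, 0.1, 0, 0.1, 0],
    [0.3, 0.1, 0, 0.1, 0],
    [0, 0.1, 0, 0.1, 0],
    [0, 0.1, 0, 0.1, 0],
    [0, 0.1, 0, 0.1, 0],
    [0, 0.1, 0, 0.1, 0],
    [0, 0.1, 0, 0.1, 0],
  ],
)

```text
clock: 22.9
eef_pos: [583.8, -155.5, 35.5]
tool_rot: [-3.142, -0.0, 1.571]
force: [0.2, -0.9, 0.6]
width: 85.5
gripper_force: 0.0
```

>>> play_rows(
  targets=[
    [0, 0, 0, -1, 0],
    [0, 0, 0, -3.5, 0],
    [0, 0, 0, -7, 0],
    [0, 0, 0, -10, 0],
    [0, -2, 0.1, -11, 0],
    [0, -5.5, 0.2, -11, 0],
    [0, -9, 0.3, -11, 0],
    [0, -12, 0.4, -11, 0],
    [0, -13.1, 0.4, -11, 0],
    [0, -13.1, 0.4, -11, 0],
  ],
)

```text
clock: 23.9
eef_pos: [586.6, -289.3, 145.4]
tool_rot: [-3.141, 0.001, 1.567]
force: [-1.2, 1.1, -0.2]
width: 85.3
gripper_force: 0.0
```

>>> play_rows(
  targets=[
    [0, 0, 0, 0, 0],
    [0, 0, 0, 0, 0],
    [0, 0, 0, 0, 0],
  ],
)

```text
clock: 24.2
eef_pos: [588.3, -284.4, 145.3]
tool_rot: [-3.141, -0.001, 1.573]
force: [-0.2, 0.3, -0.1]
width: 85.7
gripper_force: 0.0
```

```bash
python3 look.py weight_50 w9
```

```text
tcp [ 588.3 -284.4  145.3] [-3.141e+00 -1.000e-03  1.573e+00] w 85.7 F [-0.2  0.3 -0.1] t 24.2
weight_50 0.93 [ 35.   0. 132.  64.] top z 51.1 circle 462.1 -162.2 r 11.5 mean [ 462.5 -163.3   50.1] rgb [234. 162.  11.]
weight_50 0.7 [254.   0. 296.  32.] top z 37.8 circle 584.3 -156.0 r 6.1 mean [ 584.4 -157.5   37. ] rgb [226. 225. 221.]
weight_50 0.63 [266. 193. 295. 223.] top z 35.0 circle 588.8 -286.8 r 5.4 mean [ 588.7 -286.7   34. ] rgb [212. 213. 215.]
```

View pics/w9.png

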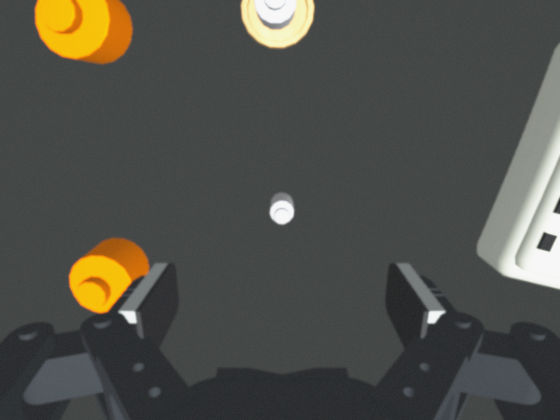

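The 100 stands in its cup at (278,15) px. The 50 is at (282,208) px, or (588.7,-286.8). Descending.

>>> play_rows(
  targets=[
    [0, -0.1, 0, 1, 0],
    [0, -0.1, 0, 4, 0],
    [0, -0.1, 0, 7.5, 0],
    [0, -0.1, 0, 9.8, 0],
    [0, -0.1, 0, 10.8, 0],
    [0, -0.1, 0, 11.2, 0],
    [0, -0.1, 0, 11.2, 0],
    [0, -0.1, 0, 11.2, 0],
  ],
)

```text
clock: 25.1
eef_pos: [588.6, -288.1, 34.7]
tool_rot: [3.14, 0.001, 1.571]
force: [0.0, 0.1, 0.1]
width: 85.7
gripper_force: 0.0
```

>>> play_rows(
  targets=[
    [1, 0, 0, 0, 0],
    [1, 0, 0, 0, 0],
    [1, 0, 0, 0, 0],
    [1, 0, 0, 0, 0],
    [1, 0, 0, 0, 0],
    [1, 0, 0, 0, 0],
    [1, 0, 0, 0, 0],
    [1, 0, 0, 0, 0],
    [1, 0, 0, 0, 0],
    [1, 0, 0, 0, 0],
  ],
)

```text
clock: 26.1
eef_pos: [588.0, -287.6, 33.9]
tool_rot: [3.141, 0.0, 1.571]
force: [-0.2, 0.5, 6.0]
width: 14.2
gripper_force: 58.6
```

```bash
python3 look.py weight_50
```

```text
tcp [ 588.  -287.6   33.9] [3.141 0.    1.571] w 14.2 F [-0.2  0.5  6. ] t 26.1
weight_50 0.87 [263. 244. 303. 313.] top z 35.0 circle 588.1 -287.6 r 6.1 mean [ 588.4 -286.8   34. ] rgb [236. 237. 238.]
weight_50 0.76 [ 0.  1. 17. 23.] top z 7.8 circle 479.1 -177.9 r 3.1 mean [ 479.7 -177.3    6.1] rgb [247. 196.  15.]
weight_50 0.62 [  0. 311.  74. 393.] top z 35.5 circle 469.4 -327.3 r 8.6 mean [ 471.7 -326.3   34.6] rgb [246. 184.  21.]
```

>>> play_rows(
  targets=[
    [1, 0, 0, -0.7, 0],
    [1, 0, 0, -2.5, 0],
    [1, 0, 0, -6, 0],
    [1, 0, 0, -9.5, 0],
    [1, 1, -0.5, -11, 0],
    [1, 3.5, -1.7, -11, 0],
    [1, 7, -3.4, -11, 0],
    [1, 10.5, -5.1, -11, 0],
    [1, 14, -6.8, -11, 0],
    [1, 17.5, -8.5, -11, 0],
  ],
)

```text
clock: 27.2
eef_pos: [501.3, -110.4, 143.7]
tool_rot: [-3.141, -0.001, 1.571]
force: [1.0, 0.9, -0.3]
width: 14.4
gripper_force: 58.6
```

>>> play_rows(
  targets=[
    [1, 3.5, -1.7, 0, 0],
    [1, 7, -3.4, 0, 0],
    [1, 10, -4.9, 0, 0],
    [1, 11.4, -5.6, 0, 0],
    [1, 11.8, -5.8, 0, 0],
    [1, 11.8, -5.8, 0, 0],
    [1, 11.8, -5.8, 0, 0],
    [1, 11.8, -5.8, 0, 0],
  ],
)

```text
clock: 28.0
eef_pos: [445.4, 4.3, 143.7]
tool_rot: [3.141, 0.001, 1.569]
force: [-0.9, -0.1, -0.3]
width: 14.2
gripper_force: 58.6
```

```bash
python3 look2.py weight_50 cup_50 w10
```

```text
tcp [445.4   4.3 143.7] [3.141e+00 1.000e-03 1.569e+00] w 14.2 F [-0.9 -0.1 -0.3] t 28.0
weight_50 0.74 [263. 247. 301. 311.] top z 144.8 circle 445.7 4.5 r 5.8 mean [445.8   5.1 143.8] rgb [171. 172. 174.]
weight_50 0.68 [274. 356. 312. 373.] top z 17.9 circle 457.3 -141.2 r 11.1 mean [ 457.9 -139.1   16.5] rgb [128.  70.  17.]
weight_50 0.61 [427.   0. 495.  55.] top z 42.2 circle 560.5 128.1 r 9.5 mean [560.3 127.1  41.2] rgb [193. 193. 194.]
cup 0.95 [253. 172. 303. 221.] fit [444.8   8.6] r 19.1 enc [444.7   8.5] 19.4
cup 0.67 [405.   1. 487.  66.] fit [557.6 125.5] r 26.7 enc [558.  126.8] 28.9
cup 0.66 [411. 355. 426. 371.] fit [ 567.5 -146.7] r 7.0 enc [ 568.9 -146.1] 8.6
```

View pics/w10.png

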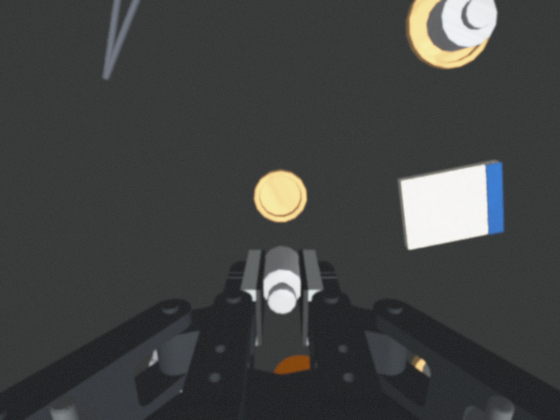

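The 200 stands in its cup (top right). The held 50 is at (445.7,4.8) and its cup (280,196 px) at (444.8,8.5). Correcting and lowering.

>>> play_rows(
  targets=[
    [1, 0.35, -0.1, 1, 0],
    [1, 0.35, -0.1, 4, 0],
    [1, 0.35, -0.1, 7, 0],
    [1, 0.35, -0.1, 9, 0],
    [1, 0.35, -0.1, 10, 0],
    [1, 0.35, -0.1, 10.3, 0],
    [1, 0.35, -0.1, 10.5, 0],
    [1, 0.35, -0.1, 10.55, 0],
    [1, 0.35, -0.1, 10.55, 0],
    [1, 0.35, -0.1, 10.55, 0],
  ],
)

```text
clock: 29.15
eef_pos: [444.2, 9.1, 38.5]
tool_rot: [3.141, 0.0, 1.571]
force: [-0.3, -0.9, -0.8]
width: 14.8
gripper_force: 58.6
```

```bash
python3 look2.py weight_50 cup_50
```

```text
tcp [444.2   9.1  38.5] [3.141 0.    1.571] w 14.8 F [-0.3 -0.9 -0.8] t 29.15
weight_50 0.84 [529.   2. 560.  35.] top z 18.3 circle 546.8 116.6 r 4.2 mean [546.9 117.2  17. ] rgb [104. 103. 102.]
weight_50 0.58 [260. 245. 303. 314.] top z 39.6 circle 444.6 9.2 r 5.8 mean [444.5   9.9  38.6] rgb [173. 173. 174.]
cup 0.68 [241. 225. 322. 263.] fit [444.8   9.1] r 18.8 enc [444.9  11.8] 18.8
cup 0.66 [492.   0. 560.  62.] fit [549.4 115.5] r 16.3 enc [547.6 110.8] 20.4
```

Well centred. The top is at 39.6 and should end at 38, so I'll lower 1.5 mm and release.

>>> play_rows(
  targets=[
    [1, 0, 0, 0.08, 0],
    [1, 0, 0, 0.13, 0],
    [1, 0, 0, 0.16, 0],
    [1, 0, 0, 0.16, 0],
    [0.7, 0, 0, 0.16, 0],
    [0.4, 0, 0, 0.16, 0],
    [0, 0, 0, 0.16, 0],
    [0, 0, 0, 0.16, 0],
    [0, 0, 0, 0.16, 0],
    [0, 0, 0, 0.16, 0],
  ],
)

```text
clock: 30.3
eef_pos: [443.8, 9.0, 36.4]
tool_rot: [-3.141, -0.0, 1.571]
force: [0.1, -0.0, -0.2]
width: 85.3
gripper_force: 0.0
```

>>> play_rows(
  targets=[
    [0, 0, 0, 0, 0],
    [0, 0, 0, -1, 0],
    [0, 0, 0, -3.5, 0],
    [0, 0, 0, -7, 0],
    [0, 0, 0, -11, 0],
    [0, 0, 0, -15, 0],
    [0, 0, 0, -19, 0],
    [0, 0, 0, -22, 0],
    [0, 0, 0, -22, 0],
    [0, 0, 0, -22, 0],
  ],
)

```text
clock: 31.3
eef_pos: [443.7, 9.5, 256.6]
tool_rot: [3.141, -0.001, 1.572]
force: [-0.5, -0.3, -0.1]
width: 85.4
gripper_force: 0.0
```

>>> play_rows(
  targets=[
    [0, -4, 0, 0, 0],
    [0, -8, 0, 0, 0],
    [0, -12, 0, 0, 0],
    [0, -16, 0, 0, 0],
    [0, -20, 0, 0, 0],
    [0, -20, 0, 0, 0],
    [0, -20, 0, 0, 0],
    [0, -20, 0, 0, 0],
  ],
)

```text
clock: 32.1
eef_pos: [443.3, -189.5, 255.3]
tool_rot: [-3.139, -0.002, 1.572]
force: [0.3, -0.2, -0.2]
width: 85.6
gripper_force: 0.0
```

Run:
```python
from h import *
im,d=ctrl.get_image('scene');save('scene1',im[60:400,60:480]);print(ctrl.read_state()['clock'])
im,d=ctrl.get_image('top')
for k in('weight_500','slug','jar','cup_500'):
    for r in ctrl.trace('top',k):
        v,u=np.nonzero(r['pixels']&(d>0));P=at_depth('top',np.c_[u,v],d[v,u]);z=np.percentile(P[:,2],97);t=P[P[:,2]>z-3]
        print(k,round(r['confidence'],2),'top',t.mean(0).round(1),im[v,u].mean(0).round())
```

```text
32.15
weight_500 0.79 top [ 459.5 -162.2   52.2] [246. 146.  31.]
weight_500 0.68 top [574.6 273.8  54.7] [187. 183. 182.]
weight_500 0.64 top [559.6 125.6  43. ] [206. 205. 208.]
weight_500 0.55 top [442.5   8.   37.8] [212. 204. 202.]
slug 0.59 top [428.4 265.3  37.6] [172. 170. 173.]
jar 0.86 top [688.8  52.2  51.6] [197. 199. 193.]
cup_500 0.84 top [ 582.9 -151.4    9.8] [216. 178. 122.]
cup_500 0.76 top [561.  125.2  10.6] [220. 182. 127.]
cup_500 0.69 top [584.3 273.1  38.9] [196. 161. 114.]
cup_500 0.6 top [444.4  10.2  28.3] [219. 180. 125.]
```

View pics/scene1.png

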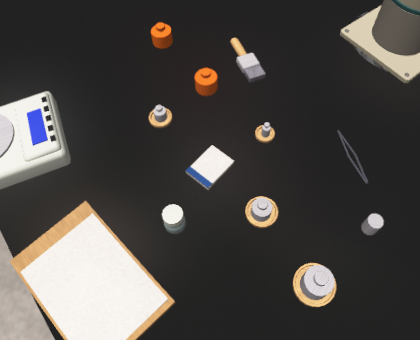

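All four weights stand upright in their own cups: 500 at (317,283), 200 at (262,210), 100 at (160,115) and 50 at (265,130) px. The slug, the jar and the orange pieces haven't moved, and the arm is clear.

```bash
python3 -c "
from cell import ctrl
print(ctrl.finish_job())"
```

```text
the job is handed in; nothing more can be done
None
```

I set all four weights upright in their own cups, from largest to smallest, left the slug and jar where they stood, and handed the job in at about 32 s; no verdict came back.

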